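Dry-lay a printer's electronics on its base plate

TASK

Dry-lay the new printer's electronics on its empty base plate, ready for marking the screw holes: power supply, finned heat sink and control board in one row across the plate, all centred front to back and lying lengthwise front to back, the supply directly in line with the mains inlet and its terminal end towards it, the board directly in line with the plug panel and its plug edge towards it, and the heat sink midway across the plate, between the two. Put the relay centrally on top of the heat sink, lengthwise like it, and stand the fan upright on the plate in front of the heat sink (the side away from the inlet and panel), facing its end and about 20 mm clear of it. Set each thing down without dropping it, and leave the stepper motor and the calipers where they lie.

Things in the scene. Friction and masses are not known exactly. Their poses are not given: they have to be found in the camera images.
- plate: Empty electronics bay, fixed to the table: a grey base plate framed on all four sides by black slotted 20 x 20 mm aluminium extrusions. Inside the frame the plate is 220 mm (x) by 300 mm (y); outside the frame is 260 x 340 mm. The plate's upper face is 5 mm above the table, the rails' tops 20 mm. Origin: centre of the bay, at table height. x points to the rear rail (away from the robot, give or take 10 degrees), which carries the inlet and the panel; y to the left; z up.
- inlet: Mains inlet: black moulded socket block with a red rocker switch on its outer face and three brass tabs on its inner face, 30 mm deep (x), 56 mm wide (y), 46 mm high, fixed on the rear rail 100 mm left or right of its middle (it changes places with the panel). Origin: centre of its underside, 20 mm above the table, 120 mm behind the bay's centre. Axes parallel to the plate's: x outwards (rearwards), y left.
- panel: Plug panel: thin upright bent aluminium angle with three round metal plugs in a row, 62 mm wide (y), 42 mm high, plugs reaching 20 mm outwards and 8 mm inwards; fixed on the rear rail, 100 mm from its middle on the side opposite the inlet. Origin: centre of its underside, 20 mm above the table, 120 mm behind the bay's centre. Axes parallel to the plate's: x outwards (rearwards), y left.
- psu: Slim power supply, the longest of the loose modules: silver perforated sheet metal case 130 mm (x) by 50 mm (y), 30 mm high, about 0.3 kg. Origin: centre of its underside. x points along its length to the terminal end, where the last 18 mm is a lower black strip of brass screws. Starts flat on the table at one of six places beside the bay, three to the left and three to the right, that the five modules and the motor share.
- board: Control board in a grey carrier: 90 mm (x) by 60 mm (y), carrier 18 mm high with solid sides, parts on the green board rising to 28 mm; about 0.12 kg. Origin: centre of the underside. x points along its length to the plug edge, the short edge with a 50 mm wide white plug strip. Starts flat on the table.
- sink: Aluminium heat sink 80 mm (x) by 50 mm (y), 30 mm high, about 0.18 kg: flat face with a pale thermal pad on top, seven fins underneath running along x. Origin: centre of its underside; z up. The same either way round. Starts flat on the table, fins down.
- relay: Solid state relay: black block on an aluminium base, 58 mm (x) by 45 mm (y), 23 mm high, with two screw terminals at each end (ends lower, 14 mm high) and a pale label in the middle; about 0.11 kg. Origin: centre of its underside; x along its length. Either way round is fine. Starts flat on the table.
- fan: Small square black axial fan 40 mm wide (y) and 40 mm high, 20 mm thick (x), about 40 g, standing upright on its edge. Origin: centre of its underside; x is the axis it blows along, z up. The same either way round.
- motor: Stepper motor, not part of the job: a 42 x 42 mm block 38 mm high, silver and black, with a thin shaft pointing up to 60 mm. Lies among the modules. Origin: centre of its underside.
- calipers: Calipers, not part of the job: steel bar 230 mm long (x) with a black display housing and jaws, 13 mm high, lying at the far right of the modules. Origin: at table height near the middle of the bar.

How it is judged:
By the outcome, as a careful person would: the job done as asked, in the order asked, and still so for the second after the job is handed in, with the robot touching nothing.
It also fails if it takes over 131 s, if anything falls off the work surface, if the arm or the gripper's body presses on something with over 40 N, if the wrist force passes 120 N, or if a joint passes its speed limit or range.

ROBOT

A 6-joint arm with a two-finger parallel gripper is mounted at the origin on the work surface. World frame = base frame: x ahead of the robot, y to its left, z up, the work surface at z = 0. Lengths are in mm, angles in degrees, forces in N, time in s.
With the tool pointing down it reaches from about 300 to 850 mm from the base axis. Payload 4.2 kg.
Tool frame: the origin (TCP) lies at the very end of the fingers, on their centre line; the grasp point (between the pads) lies 19 mm behind it; z points along the fingers, y is the line along which they close (so a half turn about z gives the same grasp; the last joint's range is limited). The gripper opens to 91 mm and grips with 3 to 60 N. Pads are 32 mm wide; open, the fingers measure 118 mm over their backs; the gripper's body (76 mm by 178 mm) begins 60 mm behind the grasp point.
Start: joints at [-76.433, 18.312, 89.639, -0, 72.044, -1.146], TCP at [146.045, -556.16, 213.976] pointing down, gripper open.
Joint ranges: [-177.97, 177.97], [-48.28, 115.42], [12.27, 149.76], [-77.06, 257.06], [2.81, 150.46], [-146.56, 146.56]. Speed limits (degrees/s): [147.25, 147.25, 180, 180, 180, 180].

INTERFACE

Orientations are given as [roll, pitch, yaw] about the fixed x, y, z axes, in that order (R = Rz(yaw) Ry(pitch) Rx(roll)).
In Python, from workcell import * gives the robot as it stands.
- The arm moves only by the tool move_arm, never from a script. Its argument "motion" is a list of rows, each a list of 3 entries, a list of its own where there are three numbers: the finger opening in mm, from 0 to 91.2, then the shift along the world's x, y, z in units of 25 mm (1.0 is 25 mm), then the turn, a rotation vector about the world's x, y, z in units of 4 degrees (1.0 is 4 degrees). In form: [[grip, [x, y, z], [ax, ay, az]], ...]. A call has 1 to 20 rows; each row shifts and turns the commanded pose from where the row before left it; what a row does not reach is not made up. A row lasts 1/12 s, in which the tool goes at most 41.7 mm and 7.16 degrees, less where a joint would pass 70% of its speed; a pose out of reach is approached as far as the arm can. A call with a number of a shift or a turn outside -1 to 1 is refused whole. A call with a gripper value outside its range is refused whole. The fingers move at their own pace and stop on an object; "grip_force" is the grip in N (left out, the last holds). Time passes only in rows, so rows that do not move let the fingers close. It gives the time, the measured TCP pose, the force, the opening and the grip force at its end, in the units of the state.
- state(): the state, without advancing time (a new reading comes with each control period).
- grab_frame(name): name is "scene" or "side" or "wrist"; returns the picture (400x640x3 uint8, blue, green, red); there is no depth.
- camera_info(name): a dict with "fx", "fy", "cx", "cy" (pixels), "rvec" (rotation vector, rad) and "tvec" (3), from world to camera coordinates, as OpenCV has them. Camera axes: x right, y down, z forward; pixel columns grow to the right and rows downward; lengths in mm; the calibration is good to about 2 mm. A picture is of the moment at which its call begins: read the wrist's pose just before it. camera_info takes no time and is no camera call; for the wrist camera it gives the pose at the moment of the call.
- job_done(): hands the job in; it is judged then, once.
The state is a dict: "time_s": time; "qpos": joint angles; "qvel": joint speeds; "effort": joint torques, N m; "ee_pos": TCP position; "ee_rot": TCP orientation; "force": force on the tool from outside, world axes, zero at the start; "torque": the same for the moment, N m; "gripper_width": finger opening in mm; "gripper_force": force on a finger pad.
Only numpy, scipy, OpenCV 4.12 (cv2) and the standard library are available. Lean on these libraries where they do the work, as an engineer would, in place of code of your own. Each camera call takes 0.05 s, during which the arm holds its last target. There are 200 camera calls.

## Working session

There is one attempt and no reset: what is moved stays moved. The work goes in short steps, Python scripts to look and compute and a tool call to move; the robot and the scene stay as the last step left them, time stands still between calls to the robot, and variables do not carry over. Pictures are saved under pics/ and viewed, at most 14 in all, crops included, and the job is handed in when it is done.

Besides the shell and the picture viewer there is one more tool, called after "Request:" as name([rows], argument=value, ...), one row to a line, values as JSON. move_arm: Moves the arm, as the interface text tells. Shifts and turns lie within -1 to 1; 1 stands for 25 mm of shift or 4 degrees of turn. Its arguments: {"type":"object","properties":{"motion":{"type":"array","items":{"type":"array"}},"grip_force":{"type":"number"}},"required":["motion"]}

```bash
ls; mkdir -p pics; python3 - <<'E'
from workcell import *
import cv2
print(state())
for n in ("scene","side","wrist"):
    i=camera_info(n); print(n,i)
    cv2.imwrite(f"pics/{n}0.png",grab_frame(n))
E
```

```text
pics
{'time_s': 0.0, 'qpos': array([-7.64329109e+01,  1.83496727e+01,  8.97059304e+01, -2.70191510e-03,
        7.20429154e+01, -1.14600882e+00]), 'qvel': array([-0.03594208, -0.10782678, -0.11299085, -0.03300124,  0.00689009,
        0.06785848]), 'effort': array([ 2.71452300e-04, -4.12454152e+01, -2.31971902e+01,  7.27266585e-02,
        4.58705937e-02, -1.40466973e-04]), 'ee_pos': array([ 145.90597672, -555.66357608,  213.14322919]), 'ee_rot': array([-1.79901450e+02,  5.97949624e-04,  1.47139337e+01]), 'force': array([ 0.28449605,  0.00525574, -0.10041156]), 'torque': array([-0.03551897, -0.03425153,  0.01208663]), 'gripper_force': 0.0, 'gripper_width': 91.0799520696785}
scene {'fx': 439.2939465254631, 'fy': 439.2939465254631, 'cx': 315.6242372862308, 'cy': 200.201209246125, 'rvec': array([ 1.6015511 ,  1.79804081, -0.88289707]), 'tvec': array([ 195.83508638, -286.1396796 , 1580.55971017])}
side {'fx': 516.8945904540747, 'fy': 516.8945904540747, 'cx': 327.13485985692336, 'cy': 192.26017990092262, 'rvec': array([ 2.29738515, -0.18212332,  0.05275566]), 'tvec': array([-562.2299729 ,   28.16360229, 1526.11416164])}
wrist {'fx': 325.560217363589, 'fy': 325.560217363589, 'cx': 327.2658264300553, 'cy': 199.90529173183717, 'rvec': array([-2.29344895,  1.76850489,  0.26686719]), 'tvec': array([-573.71234393,  -34.94049403,  392.47506673])}
```

View pics/scene0.png

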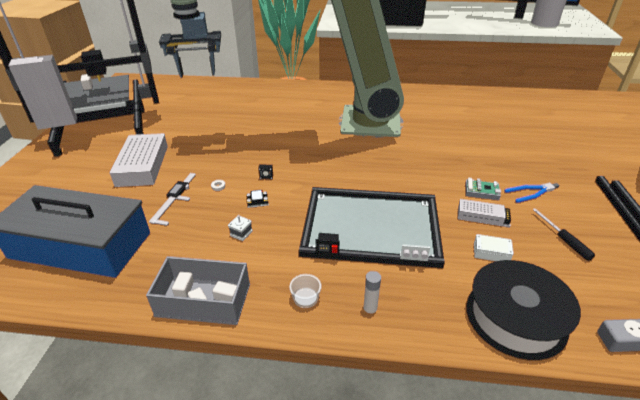

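View pics/side0.png

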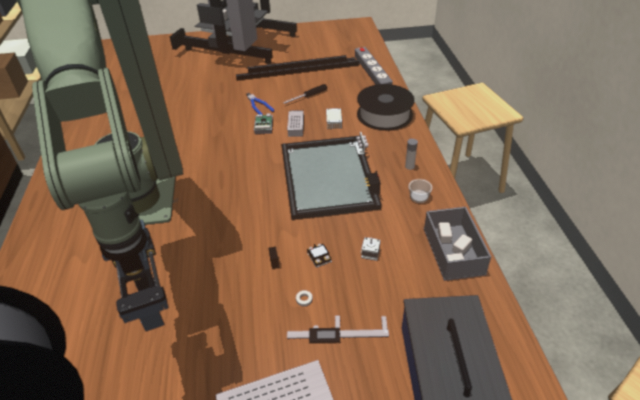

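Scene view: the bay is in the middle with outer corners (313,188) (438,193) (443,264) (300,256). The inlet is at (328,243), on robot −y, and the panel at (416,252), on +y. To +y are board (482,188), PSU (484,212, terminals at image right, +y) and sink (493,247). To −y are fan (265,172), relay (257,197) and motor (240,228). The side view agrees.

```bash
cat > h.py <<'E'
from workcell import *
import cv2, numpy as np
def cam(n):
    i=camera_info(n); K=np.array([[i['fx'],0,i['cx']],[0,i['fy'],i['cy']],[0,0,1.]])
    return K,np.array(i['rvec'],float),np.array(i['tvec'],float)
def ray(c,px,z):
    K,r,t=c; R=cv2.Rodrigues(r)[0]; px=np.atleast_2d(px).astype(float)
    d=np.c_[px,np.ones(len(px))]@np.linalg.inv(K).T@R; C=-R.T@t
    return (C+d*((z-C[2])/d[:,2])[:,None])[:,:2]
def proj(c,P):
    K,r,t=c; return cv2.projectPoints(np.atleast_2d(P).astype(float),r,t,K,None)[0][:,0]
E
python3 - <<'E'
from h import *
np.set_printoptions(precision=1,suppress=True)
c=cam("scene")
for n,p,z in [("bay",[(313,188),(438,193),(443,264),(300,256)],20),("board",[(482,188)],20),("psu",[(484,210)],30),("sink",[(494,242)],30),("fan",[(265,168)],40),("relay",[(257,195)],20),("motor",[(240,225)],38)]:
    print(n,ray(c,p,z).tolist())
w=cam("wrist"); R=cv2.Rodrigues(w[1])[0]; print("wristcam C",-R.T@w[2],"axes",R)
s=state(); print(s['ee_pos'],s['ee_rot'])
E
```

```text
bay [[449.4893763515214, -149.53445090753655], [436.3786948755054, 195.534294150841], [705.5582074392116, 181.57262775318054], [716.0246495312135, -146.30874092487494]]
board [[400.3185313326096, 318.9492300407742]]
psu [[510.77664761460164, 303.2552065697559]]
sink [[630.0043980303705, 305.7926567548631]]
fan [[394.0385156068728, -297.24260633520663]]
relay [[497.63503366306884, -299.18486709729575]]
motor [[644.1030027474226, -306.7511317102923]]
wristcam C [ 224.5 -535.1  384.4] axes [[ 0.3 -1.  -0. ]
 [-0.9 -0.2  0.3]
 [-0.3 -0.1 -1. ]]
[ 146.  -555.8  213.3] [-179.9   -0.    14.7]
```

View pics/wrist0.png

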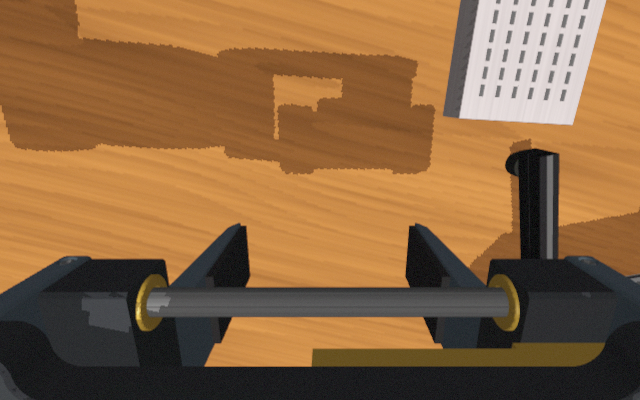

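The wrist view shows the table past the open fingers. The area above row 220 is unobstructed and image up is tool +x. I'll move over the −y group.

Request:
move_arm([
  [91,[0.92,0.8,0.3],[0,0,-0.28]],
  [91,[0.92,0.8,0.3],[0,0,-0.28]],
  [91,[0.92,0.8,0.3],[0,0,-0.28]],
  [91,[0.92,0.8,0.3],[0,0,-0.28]],
  [91,[0.92,0.8,0.3],[0,0,-0.28]],
  [91,[0.92,0.8,0.3],[0,0,-0.28]],
  [91,[0.92,0.8,0.3],[0,0,-0.28]],
  [91,[0.92,0.8,0.3],[0,0,-0.28]],
  [91,[0.92,0.8,0.3],[0,0,-0.28]],
  [91,[0.92,0.8,0.3],[0,0,-0.28]],
  [91,[0.92,0.8,0.3],[0,0,-0.28]],
  [91,[0.92,0.8,0.3],[0,0,-0.28]],
  [91,[0.92,0.8,0.3],[0,0,-0.28]],
  [91,[0,0,0],[0,0,0]],
  [91,[0,0,0],[0,0,0]],
  [91,[0,0,0],[0,0,0]],
])

```text
time_s: 1.48
ee_pos: [444.5, -296.2, 310.9]
ee_rot: [-180.0, 0.1, 0.2]
force: [0.3, 0.1, -0.1]
gripper_width: 90.8
gripper_force: 0.0
```

```bash
cat > snap.py <<'E'
import sys,pickle
from h import *
n=sys.argv[1]; c=cam("wrist"); im=grab_frame("wrist"); cv2.imwrite(f"pics/{n}.png",im); pickle.dump(c,open(f"pics/{n}.pkl","wb"))
E
python3 snap.py w1
```

```text
(no output)
```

View pics/w1.png

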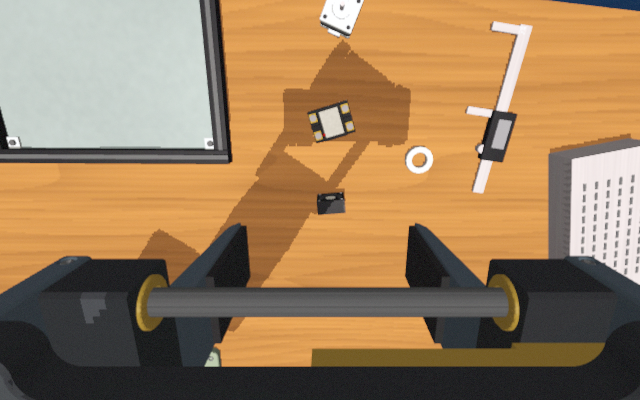

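The view shows the fan at (331,203), its top face tilted slightly; the relay at (331,121), rotated; the motor at (342,12); and the bay's front-right corner at (230,158). Next is the bay view.

Request:
move_arm([
  [91,[0,0.97,0.4],[0,0,0]],
  [91,[0,0.97,0.4],[0,0,0]],
  [91,[0,0.97,0.4],[0,0,0]],
  [91,[0,0.97,0.4],[0,0,0]],
  [91,[0,0.97,0.4],[0,0,0]],
  [91,[0,0.97,0.4],[0,0,0]],
  [91,[0,0.97,0.4],[0,0,0]],
  [91,[0,0.97,0.4],[0,0,0]],
  [91,[0,0.97,0.4],[0,0,0]],
  [91,[0,0.97,0.4],[0,0,0]],
  [91,[0,0.97,0.4],[0,0,0]],
  [91,[0,0.97,0.4],[0,0,0]],
  [91,[0,0.97,0.4],[0,0,0]],
  [91,[0,0,0],[0,0,0]],
  [91,[0,0,0],[0,0,0]],
  [91,[0,0,0],[0,0,0]],
])

```text
time_s: 2.87
ee_pos: [444.7, 17.9, 440.9]
ee_rot: [179.9, 0.1, 0.1]
force: [0.4, -0.5, -0.5]
gripper_width: 91.0
gripper_force: 0.0
```

```bash
python3 snap.py w2
```

```text
(no output)
```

View pics/w2.png

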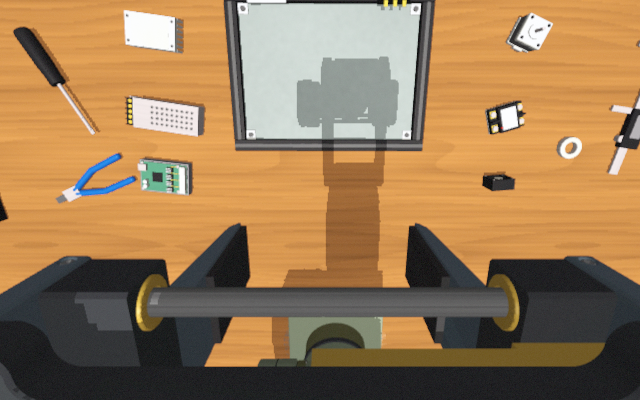

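Request:
move_arm([
  [91,[0,0.97,-0.45],[0,0,0]],
  [91,[0,0.97,-0.45],[0,0,0]],
  [91,[0,0.97,-0.45],[0,0,0]],
  [91,[0,0.97,-0.45],[0,0,0]],
  [91,[0,0.97,-0.45],[0,0,0]],
  [91,[0,0.97,-0.45],[0,0,0]],
  [91,[0,0.97,-0.45],[0,0,0]],
  [91,[0,0.97,-0.45],[0,0,0]],
  [91,[0,0.97,-0.45],[0,0,0]],
  [91,[0,0.97,-0.45],[0,0,0]],
  [91,[0,0.97,-0.45],[0,0,0]],
  [91,[0,0.97,-0.45],[0,0,0]],
  [91,[0,0,0],[0,0,0]],
  [91,[0,0,0],[0,0,0]],
  [91,[0,0,0],[0,0,0]],
])

```text
time_s: 4.17
ee_pos: [445.5, 308.7, 306.3]
ee_rot: [179.9, 0.0, 0.1]
force: [0.0, -1.1, -0.1]
gripper_width: 91.3
gripper_force: 0.0
```

```bash
python3 snap.py w3
```

```text
(no output)
```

View pics/w3.png

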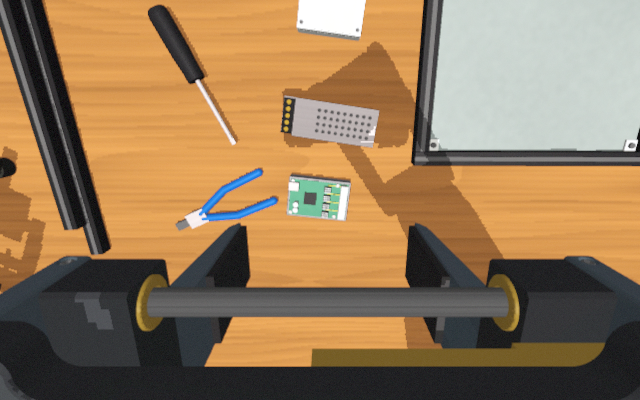

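w2 shows the front rail's outer edge at row ~149 with frame sides at columns ~228–434; the yellow inlet tabs are at (395,2). w3 shows the board's white plug strip at its right end (345,203), so plug edge is −y. The PSU terminals are at its left end (288,115), +y, and the sink is cut off at the top. Measuring now.

```bash
cat > meas.py <<'E'
from h import *
import pickle
np.set_printoptions(precision=1,suppress=True)
def load(n): return cv2.imread(f"pics/{n}.png"),pickle.load(open(f"pics/{n}.pkl","rb"))
def blob(im,c,name,px,z,half=60):
    hsv=cv2.cvtColor(im,cv2.COLOR_BGR2HSV); B,G,R=[im[...,i].astype(int) for i in range(3)]
    m=((R-B<45)).astype(np.uint8)*255
    m[222:]=0
    m=cv2.morphologyEx(m,cv2.MORPH_CLOSE,np.ones((5,5)))
    cs=cv2.findContours(m,cv2.RETR_EXTERNAL,cv2.CHAIN_APPROX_NONE)[0]
    k=max(cs,key=lambda k:cv2.pointPolygonTest(k,px,True))
    P=ray(c,k[:,0],z).astype(np.float32); (x,y),(w,h),a=cv2.minAreaRect(P)
    if w<h: w,h,a=h,w,a+90
    print(name,"z",z,"c",np.array([x,y]),"size",np.array([w,h]),"long axis yaw",round((a+90)%180-90,1))
    return k
if __name__=="__main__":
    for n,L in {"w1":[("fan",(331,203),40),("relay",(331,121),23)],"w2":[("psu",(165,115),30),("board",(165,177),20),("sink",(152,30),30),("relay",(504,118),23),("fan",(497,182),40),("motor",(530,32),38)],"w3":[("psu",(340,120),30),("board",(318,198),20)]}.items():
        im,c=load(n); print(n,"cam",-cv2.Rodrigues(c[1])[0].T@c[2])
        for name,px,z in L: blob(im,c,name,px,z)
    im,c=load("w2"); cv2.imwrite("pics/c2.png",np.vstack([cv2.resize(im[0:190,215:445],None,fx=3,fy=3,interpolation=cv2.INTER_CUBIC)]))
    # frame outer edge: wood/black transitions
    B,R=im[...,0].astype(int),im[...,2].astype(int); wood=(R-B>45)
    row=lambda r:(r,np.where(~wood[r,215:330])[0][0]+215,445-np.where(~wood[r,330:445][::-1])[0][0]-1)
    L=[row(r) for r in range(15,140,5)]
    l=ray(c,[(b-.5,a) for a,b,_ in L],20); r=ray(c,[(d+.5,a) for a,_,d in L],20)
    F=[(x,len(wood)-0) for x in ()]
    cols=list(range(245,325,5))+list(range(400,415,5))
    f=ray(c,[(x,120+np.where(~wood[120:170,x])[0][-1]+.5) for x in cols],20)
    for nm,q,ax in(("left",l,0),("right",r,0),("front",f,1)):
        s=np.polyfit(q[:,ax],q[:,1-ax],1); print(nm,"slope deg",np.degrees(np.arctan(s[0])),"icpt",s[1],"res",np.std(q[:,1-ax]-np.polyval(s,q[:,ax])))
E
python3 meas.py
```

```text
w1 cam [ 526.  -296.2  481.9]
fan z 40 c [ 385.7 -300.9] size [39.3 30.1] long axis yaw -85.2
relay z 23 c [ 497.1 -301.4] size [56.3 44.2] long axis yaw -73.1
w2 cam [526.2  17.9 611.8]
psu z 30 c [498.9 298.8] size [132.   52.2] long axis yaw 81.5
board z 20 c [390.2 319.9] size [97.2 62.3] long axis yaw 83.2
sink z 30 c [631.4 298.6] size [92.1 51.9] long axis yaw 82.6
relay z 23 c [ 497.3 -294.6] size [65.1 47.5] long axis yaw -73.4
fan z 40 c [ 384.6 -291.2] size [56.2 29.1] long axis yaw -86.2
motor z 38 c [ 626.9 -302.3] size [55.9 55.5] long axis yaw -22.3
w3 cam [526.8 308.9 477.3]
psu z 30 c [499.2 306.1] size [126.7  50.5] long axis yaw 81.5
board z 20 c [390.3 322.3] size [89.4 62.5] long axis yaw 83.6
left slope deg -0.0472930668039894 icpt 184.86596654508983 res 0.48035917354760527
right slope deg -0.08442353864083371 icpt -152.2052095004939 res 0.4875220407336641
front slope deg 0.3655405260679683 icpt 438.9063834102843 res 0.5875077077511704
```

View pics/c2.png

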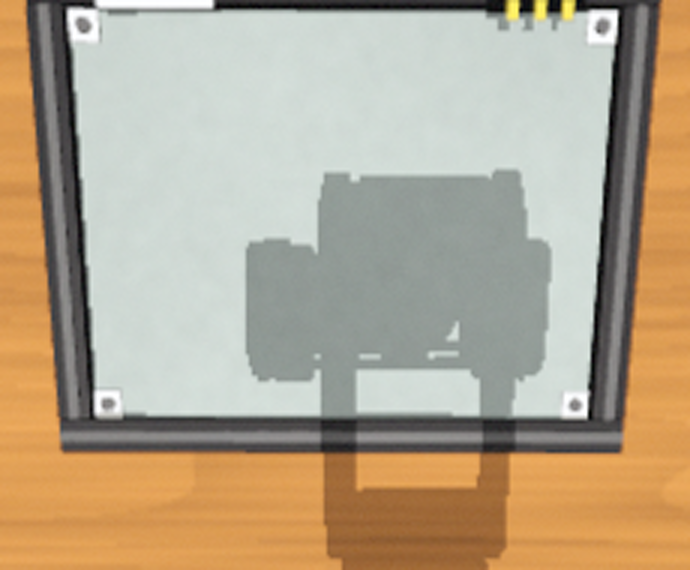

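Corner screws in the crop give a symmetric check of the plate centre. Next I grasp the PSU (centre ≈ (499.5, 307.7), yaw 81.5).

Request:
move_arm([
  [91,[0.11,0,-0.48],[0,0,1]],
  [91,[0.11,0,-0.48],[0,0,1]],
  [91,[0.11,0,-0.48],[0,0,1]],
  [91,[0.11,0,-0.48],[0,0,1]],
  [91,[0.11,0,-0.48],[0,0,1]],
  [91,[0.11,0,-0.48],[0,0,1]],
  [91,[0.11,0,-0.48],[0,0,1]],
  [91,[0.11,0,-0.48],[0,0,1]],
  [91,[0.11,0,-0.48],[0,0,1]],
  [91,[0.11,0,-0.48],[0,0,1]],
  [91,[0.11,0,-0.48],[0,0,1]],
  [91,[0.11,0,-0.48],[0,0,1]],
  [91,[0.11,0,-0.48],[0,0,1]],
  [91,[0.11,0,-0.48],[0,0,1]],
  [91,[0.11,0,-0.48],[0,0,1]],
  [91,[0.11,0,-0.48],[0,0,1]],
  [91,[0.11,0,-0.48],[0,0,1]],
  [91,[0.11,0,-0.48],[0,0,1]],
  [91,[0.11,0,-0.48],[0,0,1]],
  [91,[0.11,0,-0.48],[0,0,1]],
])

```text
time_s: 5.88
ee_pos: [501.2, 308.9, 67.0]
ee_rot: [179.9, -0.1, 80.2]
force: [-0.8, 0.1, 0.2]
gripper_width: 91.0
gripper_force: 0.0
```

```bash
python3 - <<'E'
from meas import *
im,c=load("w2"); 
q=np.array([(84,25),(603,25),(575,405),(108,404)])/3-1/3+[215,0]
P=ray(c,q,6); print(P,P.mean(0)); print(P[1]-P[0],P[2]-P[3],P[0]-P[3],P[1]-P[2])
s=state(); print(s['qpos'],s['ee_pos'],s['ee_rot'])
E
```

```text
[[ 670.8  157.3]
 [ 671.2 -127.8]
 [ 465.4 -127.4]
 [ 465.7  158. ]] [568.3  15. ]
[   0.4 -285.1] [  -0.3 -285.4] [205.1  -0.7] [205.8  -0.5]
[30.5 26.7 99.4 -0.  53.8 40.3] [501.2 308.9  67. ] [179.9  -0.1  80.2]
```

Request:
move_arm([
  [91,[-0.07,-0.05,-0.6],[0,0,0.33]],
  [91,[0,0,-0.6],[0,0,0]],
  [91,[0,0,-0.6],[0,0,0]],
  [91,[0,0,-0.6],[0,0,0]],
  [91,[0,0,0],[0,0,0]],
  [91,[0,0,0],[0,0,0]],
  [45,[0,0,0],[0,0,0]],
  [45,[0,0,0],[0,0,0]],
  [45,[0,0,0],[0,0,0]],
  [45,[0,0,0],[0,0,0]],
  [45,[0,0,0],[0,0,0]],
  [45,[0,0,0],[0,0,0]],
  [45,[0,0,0],[0,0,0]],
  [45,[0,0,0],[0,0,0]],
  [45,[0,0,0],[0,0,0]],
], grip_force=30)

```text
time_s: 7.13
ee_pos: [499.0, 309.0, 6.8]
ee_rot: [179.9, -0.0, 81.5]
force: [2.8, -0.1, 1.6]
gripper_width: 49.5
gripper_force: 30.0
```

Request:
move_arm([
  [45,[0,0,0.5],[0,0,0]],
  [45,[0,0,0.8],[0,0,0]],
  [45,[0,0,0.8],[0,0,0]],
  [45,[0.14,-0.8,0.12],[0,0,-1]],
  [45,[0.14,-0.8,0.12],[0,0,-1]],
  [45,[0.14,-0.8,0.12],[0,0,-1]],
  [45,[0.14,-0.8,0.12],[0,0,-1]],
  [45,[0.14,-0.8,0.12],[0,0,-1]],
  [45,[0.14,-0.8,0.12],[0,0,-1]],
  [45,[0.14,-0.8,0.12],[0,0,-1]],
  [45,[0.14,-0.8,0.12],[0,0,-1]],
  [45,[0.14,-0.8,0.12],[0,0,-1]],
  [45,[0.14,-0.8,0.12],[0,0,-1]],
  [45,[0.14,-0.8,0.12],[0,0,-1]],
  [45,[0.14,-0.8,0.12],[0,0,-1]],
  [45,[0.14,-0.8,0.12],[0,0,-1]],
  [45,[0.14,-0.8,0.12],[0,0,-1]],
  [45,[0.14,-0.8,0.12],[0,0,-1]],
  [45,[0.14,-0.8,0.12],[0,0,-1]],
  [45,[0.14,-0.8,0.12],[0,0,-1]],
])

```text
time_s: 8.8
ee_pos: [556.7, -31.8, 109.1]
ee_rot: [-179.9, 0.2, 13.3]
force: [0.1, 0.3, -2.8]
gripper_width: 50.0
gripper_force: 30.0
```

Request:
move_arm([
  [45,[0.14,-0.8,-0.1],[0,0,-1]],
  [45,[0.14,-0.8,-0.1],[0,0,-1]],
  [45,[0.14,-0.5,-0.1],[0,0,-1]],
  [45,[0,0,-0.4],[0,0,-0.35]],
  [45,[0,0,0],[0,0,0]],
  [45,[0,0,0],[0,0,0]],
])

```text
time_s: 9.3
ee_pos: [566.7, -82.8, 91.0]
ee_rot: [-179.9, 0.2, 0.1]
force: [-0.0, 0.9, -2.8]
gripper_width: 49.7
gripper_force: 30.0
```

Request:
move_arm([
  [45,[0.12,-0.07,-0.8],[0,0,0]],
  [45,[0,0,-0.8],[0,0,0]],
  [45,[0,0,-0.7],[0,0,0]],
  [45,[0,0,-0.4],[0,0,0]],
  [45,[0,0,-0.2],[0,0,0]],
  [45,[0,0,-0.15],[0,0,0]],
  [45,[0,0,0],[0,0,0]],
  [45,[0,0,0],[0,0,0]],
])

```text
time_s: 9.97
ee_pos: [571.9, -85.3, 17.0]
ee_rot: [180.0, -0.1, 0.1]
force: [0.2, -0.2, -2.1]
gripper_width: 49.8
gripper_force: 30.0
```

Request:
move_arm([
  [45,[-0.07,0.04,-0.06],[0,0,0]],
  [45,[0,0,-0.06],[0,0,0]],
  [45,[0,0,-0.06],[0,0,0]],
  [45,[0,0,0],[0,0,0]],
  [45,[0,0,0],[0,0,0]],
])

```text
time_s: 10.38
ee_pos: [569.6, -84.4, 11.9]
ee_rot: [180.0, -0.0, 0.1]
force: [-0.0, -0.7, -2.6]
gripper_width: 49.0
gripper_force: 30.0
```

Request:
move_arm([
  [45,[0,0,-0.02],[0,0,0]],
  [45,[0,0,-0.02],[0,0,0]],
  [45,[0,0,0],[0,0,0]],
])

```text
time_s: 10.63
ee_pos: [569.6, -84.4, 11.8]
ee_rot: [180.0, -0.0, 0.1]
force: [-2.1, -0.2, 4.4]
gripper_width: 49.8
gripper_force: 30.0
```

Request:
move_arm([
  [54,[0,0,0],[0,0,0]],
  [58,[0,0,0],[0,0,0]],
  [60,[0,0,0],[0,0,0]],
  [60,[0,0,0],[0,0,0]],
  [60,[0,0,0.3],[0,0,0]],
  [60,[0,0,0.6],[0,0,0]],
  [60,[0,0,1],[0,0,0]],
  [60,[0,0,1],[0,0,0]],
  [60,[0,0,0],[0,0,0]],
])

```text
time_s: 11.38
ee_pos: [573.0, -85.0, 88.5]
ee_rot: [179.9, -0.6, 0.1]
force: [1.3, 0.4, 0.4]
gripper_width: 60.0
gripper_force: 0.0
```

Request:
move_arm([
  [91,[0.125,0.78,0.23],[0,0,1]],
  [91,[0.125,0.78,0.23],[0,0,1]],
  [91,[0.125,0.78,0.23],[0,0,1]],
  [91,[0.125,0.78,0.23],[0,0,1]],
  [91,[0.125,0.78,0.23],[0,0,1]],
  [91,[0.125,0.78,0.23],[0,0,1]],
  [91,[0.125,0.78,0.23],[0,0,1]],
  [91,[0.125,0.78,0.23],[0,0,1]],
  [91,[0.125,0.78,0.23],[0,0,1]],
  [91,[0.125,0.78,0.23],[0,0,1]],
  [91,[0.125,0.78,0.23],[0,0,1]],
  [91,[0.125,0.78,0.23],[0,0,1]],
  [91,[0.125,0.78,0.23],[0,0,1]],
  [91,[0.125,0.78,0.23],[0,0,1]],
  [91,[0.125,0.78,0.23],[0,0,1]],
  [91,[0.125,0.78,0.23],[0,0,1]],
  [91,[0.125,0.78,0.23],[0,0,1]],
  [91,[0.125,0.78,0.23],[0,0,1]],
  [91,[0.125,0.78,0.23],[0,0,1]],
  [91,[0.125,0.78,0.23],[0,0,1]],
])

```text
time_s: 13.05
ee_pos: [631.9, 306.5, 198.1]
ee_rot: [-180.0, 0.0, 80.3]
force: [0.2, -0.4, -0.3]
gripper_width: 91.2
gripper_force: 0.0
```

Request:
move_arm([
  [91,[0,0,0],[0,0,0.65]],
  [91,[0,0,0],[0,0,0]],
  [91,[0,0,0],[0,0,0]],
  [91,[0,0,0],[0,0,0]],
])

```text
time_s: 13.38
ee_pos: [631.8, 304.9, 197.8]
ee_rot: [-180.0, 0.0, 82.6]
force: [-0.1, 0.1, 0.4]
gripper_width: 91.2
gripper_force: 0.0
```

```bash
python3 snap.py w4; python3 - <<'E'
from meas import *
im,c=load("w4"); print(-cv2.Rodrigues(c[1])[0].T@c[2], proj(c,[632,304.5,30]))
px=tuple(float(v) for v in proj(c,[632,304.5,30])[0])
blob(im,c,"sink",px,30)
E
```

```text
[640.9 387.2 368.7] [[329.5 181.7]]
sink z 30 c [632.8 305.4] size [82.3 50.5] long axis yaw 82.7
```

View pics/w4.png

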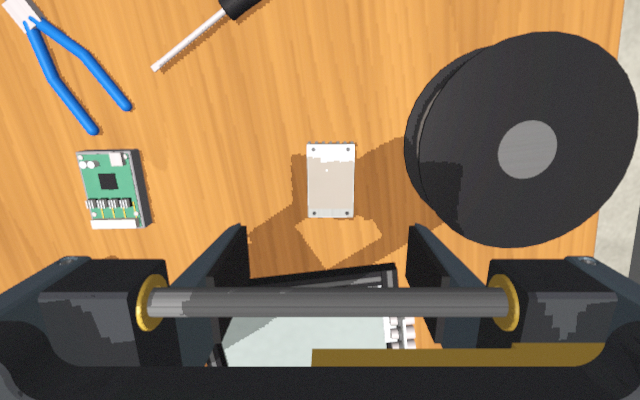

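The sink is squarely under the tool at (331,180) and aligned. The spool's near edge is about 88 mm away, so there is clearance. Grasping.

Request:
move_arm([
  [91,[0.02,-0.04,-0.9],[0,0,0]],
  [91,[0,0,-0.9],[0,0,0]],
  [91,[0,0,-0.9],[0,0,0]],
  [91,[0,0,-0.9],[0,0,0]],
  [91,[0,0,-0.9],[0,0,0]],
  [91,[0,0,-0.9],[0,0,0]],
  [91,[0,0,-0.9],[0,0,0]],
  [91,[0,0,-0.9],[0,0,0]],
  [91,[0,0,-0.3],[0,0,0]],
  [91,[0,0,-0.14],[0,0,0]],
  [45,[0,0,0],[0,0,0]],
  [45,[0,0,0],[0,0,0]],
  [45,[0,0,0],[0,0,0]],
  [45,[0,0,0],[0,0,0]],
  [45,[0,0,0],[0,0,0]],
  [45,[0,0,0],[0,0,0]],
  [45,[0,0,0],[0,0,0]],
  [45,[0,0,0],[0,0,0]],
  [45,[0,0,0],[0,0,0]],
], grip_force=25)

```text
time_s: 15.02
ee_pos: [633.2, 304.8, 7.9]
ee_rot: [179.9, -0.0, 82.7]
force: [0.5, 0.1, 2.4]
gripper_width: 50.3
gripper_force: 25.0
```

Request:
move_arm([
  [45,[0,0,0.6],[0,0,0]],
  [45,[0,0,1],[0,0,0]],
  [45,[0,0,1],[0,0,0]],
  [45,[-0.13,-0.6,0.08],[0,0,-1]],
  [45,[-0.13,-0.6,0.08],[0,0,-1]],
  [45,[-0.13,-0.6,0.08],[0,0,-1]],
  [45,[-0.13,-0.6,0.08],[0,0,-1]],
  [45,[-0.13,-0.6,0.08],[0,0,-1]],
  [45,[-0.13,-0.6,0.08],[0,0,-1]],
  [45,[-0.13,-0.6,0.08],[0,0,-1]],
  [45,[-0.13,-0.6,0.08],[0,0,-1]],
  [45,[-0.13,-0.6,0.08],[0,0,-1]],
  [45,[-0.13,-0.6,0.08],[0,0,-1]],
  [45,[-0.13,-0.6,0.08],[0,0,-1]],
  [45,[-0.13,-0.6,0.08],[0,0,-1]],
  [45,[-0.13,-0.6,0.08],[0,0,-1]],
  [45,[-0.13,-0.6,0.08],[0,0,-1]],
  [45,[-0.13,-0.6,0.08],[0,0,-1]],
  [45,[-0.13,-0.6,0.08],[0,0,-1]],
  [45,[-0.13,-0.6,0.08],[0,0,-1]],
])

```text
time_s: 16.68
ee_pos: [576.3, 48.9, 105.6]
ee_rot: [-180.0, 0.1, 14.5]
force: [-0.1, -0.4, -1.5]
gripper_width: 49.5
gripper_force: 25.0
```

Request:
move_arm([
  [45,[-0.1,-0.4,0],[0,0,-1]],
  [45,[-0.1,-0.4,0],[0,0,-1]],
  [45,[-0.1,-0.4,0],[0,0,-1]],
  [45,[-0.05,-0.16,-0.5],[0,0,-0.66]],
  [45,[0,0,-0.8],[0,0,0]],
  [45,[0,0,-0.8],[0,0,0]],
  [45,[0,0,-0.6],[0,0,0]],
  [45,[0,0,-0.4],[0,0,0]],
  [45,[0,0,0],[0,0,0]],
  [45,[0,0,0],[0,0,0]],
])

```text
time_s: 17.52
ee_pos: [568.2, 15.7, 28.3]
ee_rot: [180.0, 0.1, 0.0]
force: [0.4, -0.3, -1.8]
gripper_width: 49.8
gripper_force: 25.0
```

```bash
python3 -c "
from workcell import *;s=state();print(s['ee_pos'],s['ee_rot'])
grab_frame('side');s=state();print(s['ee_pos'],s['ee_rot'])"
```

```text
[568.23798567  15.66665997  28.34423384] [1.79998099e+02 7.48005034e-02 3.44552298e-02]
[568.95971475  15.67908704  29.14747733] [ 1.79999053e+02 -3.76776343e-02  3.66907973e-02]
```

Request:
move_arm([
  [45,[0,0,-0.3],[0,0,0]],
  [45,[0,0,-0.2],[0,0,0]],
  [45,[0,0,-0.1],[0,0,0]],
  [45,[0,0,-0.05],[0,0,0]],
  [45,[0,0,-0.02],[0,0,0]],
  [45,[0,0,-0.01],[0,0,0]],
  [45,[0,0,0],[0,0,0]],
])

```text
time_s: 18.15
ee_pos: [568.3, 15.6, 12.9]
ee_rot: [180.0, 0.0, 0.0]
force: [-3.6, 0.2, 6.5]
gripper_width: 49.9
gripper_force: 25.0
```

Request:
move_arm([
  [54,[0,0,0],[0,0,0]],
  [60,[0,0,0],[0,0,0]],
  [62,[0,0,0],[0,0,0]],
  [62,[0,0,0.3],[0,0,0]],
  [62,[0,0,0.6],[0,0,0]],
  [62,[0,0,1],[0,0,0]],
  [62,[0,0,1],[0,0,0]],
])

```text
time_s: 18.73
ee_pos: [568.0, 15.6, 84.8]
ee_rot: [180.0, 0.1, 0.0]
force: [0.3, 0.1, 0.6]
gripper_width: 61.9
gripper_force: 0.0
```

Request:
move_arm([
  [91,[-0.36,0.61,0.23],[0,0,1]],
  [91,[-0.36,0.61,0.23],[0,0,1]],
  [91,[-0.36,0.61,0.23],[0,0,1]],
  [91,[-0.36,0.61,0.23],[0,0,1]],
  [91,[-0.36,0.61,0.23],[0,0,1]],
  [91,[-0.36,0.61,0.23],[0,0,1]],
  [91,[-0.36,0.61,0.23],[0,0,1]],
  [91,[-0.36,0.61,0.23],[0,0,1]],
  [91,[-0.36,0.61,0.23],[0,0,1]],
  [91,[-0.36,0.61,0.23],[0,0,1]],
  [91,[-0.36,0.61,0.23],[0,0,1]],
  [91,[-0.36,0.61,0.23],[0,0,1]],
  [91,[-0.36,0.61,0.23],[0,0,1]],
  [91,[-0.36,0.61,0.23],[0,0,1]],
  [91,[-0.36,0.61,0.23],[0,0,1]],
  [91,[-0.36,0.61,0.23],[0,0,1]],
  [91,[-0.36,0.61,0.23],[0,0,1]],
  [91,[-0.36,0.61,0.23],[0,0,1]],
  [91,[-0.36,0.61,0.23],[0,0,1]],
  [91,[-0.36,0.61,0.23],[0,0,1]],
])

```text
time_s: 20.4
ee_pos: [388.0, 321.3, 200.0]
ee_rot: [180.0, -0.0, 80.2]
force: [-0.3, 0.5, -0.3]
gripper_width: 91.1
gripper_force: 0.0
```

Request:
move_arm([
  [91,[0,0,0],[0,0,0.85]],
  [91,[0,0,0],[0,0,0]],
  [91,[0,0,0],[0,0,0]],
  [91,[0,0,0],[0,0,0]],
])

```text
time_s: 20.73
ee_pos: [388.6, 320.2, 199.2]
ee_rot: [180.0, 0.0, 83.3]
force: [0.1, 0.7, -0.1]
gripper_width: 90.8
gripper_force: 0.0
```

```bash
python3 snap.py w5; python3 - <<'E'
from meas import *
im,c=load("w5"); print(-cv2.Rodrigues(c[1])[0].T@c[2])
px=tuple(float(v) for v in proj(c,[389,322,18])[0]); print(px)
B,R=im[...,0].astype(int),im[...,2].astype(int)
blob(im,c,"board",px,18)
E
```

```text
[396.4 402.5 370.2]
(329.2085246078396, 176.8841194505438)
board z 18 c [388.  322.6] size [90.5 59.6] long axis yaw 83.4
```

View pics/w5.png

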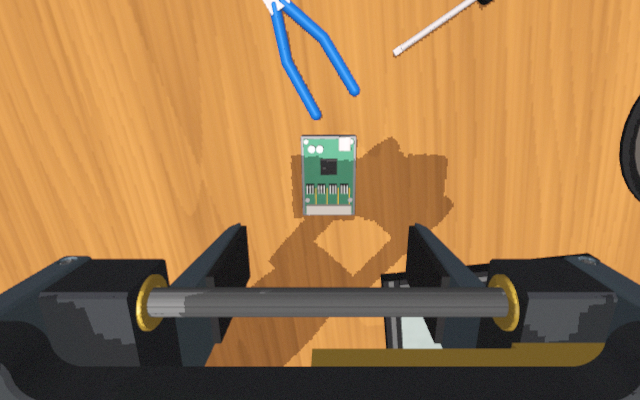

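The board is centred under the tool at (329,177), plug edge towards −y. Grasping low, since the carrier is 18 mm.

Request:
move_arm([
  [91,[-0.02,0.06,-0.9],[0,0,0]],
  [91,[0,0,-0.9],[0,0,0]],
  [91,[0,0,-0.9],[0,0,0]],
  [91,[0,0,-0.9],[0,0,0]],
  [91,[0,0,-0.9],[0,0,0]],
  [91,[0,0,-0.9],[0,0,0]],
  [91,[0,0,-0.9],[0,0,0]],
  [91,[0,0,-0.9],[0,0,0]],
  [91,[0,0,-0.45],[0,0,0]],
  [91,[0,0,-0.2],[0,0,0]],
  [55,[0,0,0],[0,0,0]],
  [55,[0,0,0],[0,0,0]],
  [55,[0,0,0],[0,0,0]],
  [55,[0,0,0],[0,0,0]],
  [55,[0,0,0],[0,0,0]],
  [55,[0,0,0],[0,0,0]],
  [55,[0,0,0],[0,0,0]],
  [55,[0,0,0],[0,0,0]],
], grip_force=20)

```text
time_s: 22.28
ee_pos: [388.7, 322.5, 3.8]
ee_rot: [179.9, -0.1, 83.4]
force: [0.4, -0.6, 5.5]
gripper_width: 59.9
gripper_force: 20.0
```

Request:
move_arm([
  [55,[0,0,0.6],[0,0,0]],
  [55,[0,0,1],[0,0,0]],
  [55,[0,0,1],[0,0,0]],
  [55,[0.35,-0.4,0.08],[0,0,1]],
  [55,[0.35,-0.4,0.08],[0,0,1]],
  [55,[0.35,-0.4,0.08],[0,0,1]],
  [55,[0.35,-0.4,0.08],[0,0,1]],
  [55,[0.35,-0.4,0.08],[0,0,1]],
  [55,[0.35,-0.4,0.08],[0,0,1]],
  [55,[0.35,-0.4,0.08],[0,0,1]],
  [55,[0.35,-0.4,0.08],[0,0,1]],
  [55,[0.35,-0.4,0.08],[0,0,1]],
  [55,[0.35,-0.4,0.08],[0,0,1]],
  [55,[0.35,-0.4,0.08],[0,0,1]],
  [55,[0.35,-0.4,0.08],[0,0,1]],
  [55,[0.35,-0.4,0.08],[0,0,1]],
  [55,[0.35,-0.4,0.08],[0,0,1]],
  [55,[0.35,-0.4,0.08],[0,0,1]],
  [55,[0.35,-0.4,0.08],[0,0,1]],
  [55,[0.35,-0.4,0.08],[0,0,1]],
])

```text
time_s: 23.95
ee_pos: [536.7, 151.5, 101.7]
ee_rot: [-180.0, -0.1, 151.6]
force: [0.4, 0.1, -1.1]
gripper_width: 59.6
gripper_force: 20.0
```

Request:
move_arm([
  [55,[0.32,-0.37,0],[0,0,1]],
  [55,[0.32,-0.37,0],[0,0,1]],
  [55,[0.32,-0.37,0],[0,0,1]],
  [55,[0.31,-0.36,0],[0,0,1]],
  [55,[0,0,0],[0,0,1]],
  [55,[0,0,0],[0,0,1]],
  [55,[0,0,-0.5],[0,0,1]],
  [55,[0,0,-0.8],[0,0,0.15]],
  [55,[0,0,-0.9],[0,0,0]],
  [55,[0,0,-0.6],[0,0,0]],
  [55,[0,0,-0.4],[0,0,0]],
  [55,[0,0,0],[0,0,0]],
  [55,[0,0,0],[0,0,0]],
])

```text
time_s: 25.03
ee_pos: [568.4, 115.4, 21.7]
ee_rot: [-180.0, -0.0, -180.0]
force: [0.1, -0.3, -0.0]
gripper_width: 59.9
gripper_force: 20.0
```

Request:
move_arm([
  [55,[0,0,-0.25],[0,0,0]],
  [55,[0,0,-0.15],[0,0,0]],
  [55,[0,0,-0.1],[0,0,0]],
  [55,[0,0,-0.04],[0,0,0]],
  [55,[0,0,-0.02],[0,0,0]],
  [55,[0,0,-0.01],[0,0,0]],
  [55,[0,0,0],[0,0,0]],
])

```text
time_s: 25.62
ee_pos: [568.6, 115.4, 8.9]
ee_rot: [180.0, 0.0, -180.0]
force: [-1.8, -0.4, 5.5]
gripper_width: 59.8
gripper_force: 20.0
```

Request:
move_arm([
  [62,[0,0,0],[0,0,0]],
  [66,[0,0,0],[0,0,0]],
  [66,[0,0,0],[0,0,0]],
  [66,[0,0,0.3],[0,0,0]],
  [66,[0,0,0.6],[0,0,0]],
  [66,[0,0,1],[0,0,0]],
  [66,[0,0,1],[0,0,0]],
])

```text
time_s: 26.2
ee_pos: [568.0, 115.3, 80.8]
ee_rot: [-180.0, -0.1, -180.0]
force: [-0.0, -0.4, -0.3]
gripper_width: 65.8
gripper_force: 0.0
```

Request:
move_arm([
  [80,[-0.143,-0.834,0.24],[0,0,-0.915]],
  [80,[-0.143,-0.834,0.24],[0,0,-0.915]],
  [80,[-0.143,-0.834,0.24],[0,0,-0.915]],
  [80,[-0.143,-0.834,0.24],[0,0,-0.915]],
  [80,[-0.143,-0.834,0.24],[0,0,-0.915]],
  [80,[-0.143,-0.834,0.24],[0,0,-0.915]],
  [80,[-0.143,-0.834,0.24],[0,0,-0.915]],
  [80,[-0.143,-0.834,0.24],[0,0,-0.915]],
  [80,[-0.143,-0.834,0.24],[0,0,-0.915]],
  [80,[-0.143,-0.834,0.24],[0,0,-0.915]],
  [80,[-0.143,-0.834,0.24],[0,0,-0.915]],
  [80,[-0.143,-0.834,0.24],[0,0,-0.915]],
  [80,[-0.143,-0.834,0.24],[0,0,-0.915]],
  [80,[-0.143,-0.834,0.24],[0,0,-0.915]],
  [80,[-0.143,-0.834,0.24],[0,0,-0.915]],
  [80,[-0.143,-0.834,0.24],[0,0,-0.915]],
  [80,[-0.143,-0.834,0.24],[0,0,-0.915]],
  [80,[-0.143,-0.834,0.24],[0,0,-0.915]],
  [80,[-0.143,-0.834,0.24],[0,0,-0.915]],
  [80,[-0.143,-0.834,0.24],[0,0,-0.915]],
])

```text
time_s: 27.87
ee_pos: [496.7, -302.6, 201.0]
ee_rot: [180.0, 0.0, 106.6]
force: [-0.6, 0.5, 0.1]
gripper_width: 80.2
gripper_force: 0.0
```

Request:
move_arm([
  [80,[0,0,0],[0,0,0]],
  [80,[0,0,0],[0,0,0]],
  [80,[0,0,0],[0,0,0]],
])

```text
time_s: 28.12
ee_pos: [496.8, -300.9, 200.1]
ee_rot: [-180.0, -0.1, 106.9]
force: [0.0, -0.4, 0.1]
gripper_width: 79.8
gripper_force: 0.0
```

```bash
python3 snap.py w6; python3 - <<'E'
from meas import *
im,c=load("w6"); print(-cv2.Rodrigues(c[1])[0].T@c[2])
px=tuple(float(v) for v in proj(c,[497,-301.4,20])[0]); print(px)
for z in (14,23): blob(im,c,"relay",px,z)
print(state()['qpos'])
E
```

```text
[ 471.  -221.8  371.2]
(328.98777359884366, 180.12910109217097)
relay z 14 c [ 496.9 -301.2] size [62.1 44.9] long axis yaw -74.1
relay z 23 c [ 496.3 -299.2] size [60.6 43.7] long axis yaw -74.1
[-32.3  19.4  90.1   0.   70.6 -49.2]
```

View pics/w6.png

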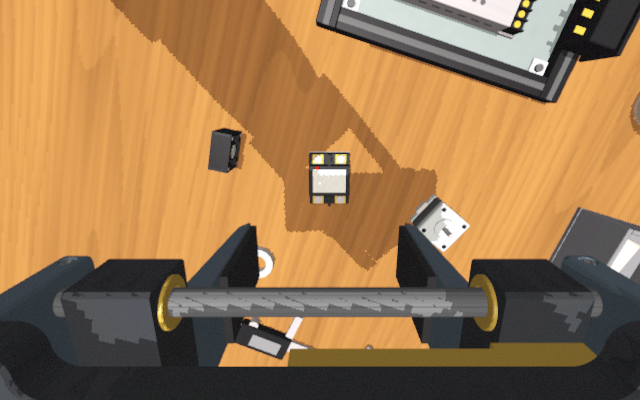

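The relay is under the tool at (329,178), aligned. The fan is at (224,150) and the motor at (440,222), clear of the fingers. Grasping.

Request:
move_arm([
  [80,[0.01,-0.03,-0.9],[0,0,-0.12]],
  [80,[0,0,-0.9],[0,0,0]],
  [80,[0,0,-0.9],[0,0,0]],
  [80,[0,0,-0.9],[0,0,0]],
  [80,[0,0,-0.9],[0,0,0]],
  [80,[0,0,-0.9],[0,0,0]],
  [80,[0,0,-0.9],[0,0,0]],
  [80,[0,0,-0.9],[0,0,0]],
  [80,[0,0,-0.45],[0,0,0]],
  [80,[0,0,-0.2],[0,0,0]],
  [40,[0,0,0],[0,0,0]],
  [40,[0,0,0],[0,0,0]],
  [40,[0,0,0],[0,0,0]],
  [40,[0,0,0],[0,0,0]],
  [40,[0,0,0],[0,0,0]],
  [40,[0,0,0],[0,0,0]],
  [40,[0,0,0],[0,0,0]],
  [40,[0,0,0],[0,0,0]],
], grip_force=20)

```text
time_s: 29.67
ee_pos: [497.9, -302.8, 4.9]
ee_rot: [179.9, 0.1, 106.3]
force: [-0.3, 1.2, 6.3]
gripper_width: 45.0
gripper_force: 20.0
```

Request:
move_arm([
  [40,[0,0,0.6],[0,0,0]],
  [40,[0,0,1],[0,0,0]],
  [40,[0,0,1],[0,0,0]],
  [40,[0.15,0.66,0.08],[0,0,1]],
  [40,[0.15,0.66,0.08],[0,0,1]],
  [40,[0.15,0.66,0.08],[0,0,1]],
  [40,[0.15,0.66,0.08],[0,0,1]],
  [40,[0.15,0.66,0.08],[0,0,1]],
  [40,[0.15,0.66,0.08],[0,0,1]],
  [40,[0.15,0.66,0.08],[0,0,1]],
  [40,[0.15,0.66,0.08],[0,0,1]],
  [40,[0.15,0.66,0.08],[0,0,1]],
  [40,[0.15,0.66,0.08],[0,0,1]],
  [40,[0.15,0.66,0.08],[0,0,1]],
  [40,[0.15,0.66,0.08],[0,0,1]],
  [40,[0.15,0.66,0.08],[0,0,1]],
  [40,[0.15,0.66,0.08],[0,0,1]],
  [40,[0.15,0.66,0.08],[0,0,1]],
  [40,[0.15,0.66,0.08],[0,0,1]],
  [40,[0.15,0.66,0.08],[0,0,1]],
])

```text
time_s: 31.33
ee_pos: [560.6, -21.2, 102.5]
ee_rot: [-180.0, -0.1, 174.6]
force: [0.6, -0.2, -1.2]
gripper_width: 44.8
gripper_force: 20.0
```

Request:
move_arm([
  [40,[0.15,0.6,0],[0,0,0.7]],
  [40,[0.15,0.5,0],[0,0,0.7]],
  [40,[0,0.39,0],[0,0,0]],
  [40,[0,0,-0.6],[0,0,0]],
  [40,[0,0,-0.8],[0,0,0]],
  [40,[0,0,-0.5],[0,0,0]],
  [40,[0,0,-0.2],[0,0,0]],
  [40,[0,0,0],[0,0,0]],
  [40,[0,0,0],[0,0,0]],
])

```text
time_s: 32.08
ee_pos: [568.6, 15.2, 50.6]
ee_rot: [180.0, -0.0, 179.9]
force: [1.2, -0.4, -1.3]
gripper_width: 45.0
gripper_force: 20.0
```

```bash
python3 - <<'E'
from h import *
s=state();print(s['ee_pos'],s['ee_rot'])
a=grab_frame('side');b=grab_frame('scene');s=state();print(s['ee_pos'],s['ee_rot'])
r=lambda i:cv2.resize(i,None,fx=4,fy=4,interpolation=cv2.INTER_CUBIC)
cv2.imwrite('pics/r1.png',np.vstack([r(a[125:215,270:420]),r(b[180:270,290:440])]) [:, :600][:720])
E
```

```text
[568.57846039  15.18574122  50.5932062 ] [ 1.79998924e+02 -7.95990349e-03  1.79911772e+02]
[569.2136789   15.20140436  51.35074187] [1.79996332e+02 9.75157690e-02 1.79924091e+02]
```

Request:
move_arm([
  [40,[0,0,-0.2],[0,0,0]],
  [40,[0,0,-0.12],[0,0,0]],
  [40,[0,0,-0.08],[0,0,0]],
  [40,[0,0,-0.04],[0,0,0]],
  [40,[0,0,-0.02],[0,0,0]],
  [40,[0,0,0],[0,0,0]],
  [40,[0,0,0],[0,0,0]],
])

```text
time_s: 32.77
ee_pos: [568.4, 15.3, 39.8]
ee_rot: [180.0, -0.0, 179.9]
force: [-2.2, -1.2, 5.2]
gripper_width: 44.8
gripper_force: 20.0
```

Request:
move_arm([
  [50,[0,0,0],[0,0,0]],
  [55,[0,0,0],[0,0,0]],
  [55,[0,0,0],[0,0,0]],
  [55,[0,0,0.3],[0,0,0]],
  [55,[0,0,0.6],[0,0,0]],
  [55,[0,0,1],[0,0,0]],
  [55,[0,0,1],[0,0,0]],
  [55,[0,0,0],[0,0,-1]],
  [55,[0,0,0],[0,0,-1]],
  [55,[0,0,0],[0,0,-1]],
  [55,[0,0,0],[0,0,-1]],
])

```text
time_s: 33.68
ee_pos: [568.7, 15.3, 112.2]
ee_rot: [180.0, 0.0, 163.8]
force: [0.8, 0.8, -0.0]
gripper_width: 54.9
gripper_force: 0.0
```

Request:
move_arm([
  [70,[-0.1875,-0.315,0.09],[0,0,-1]],
  [70,[-0.1875,-0.315,0.09],[0,0,-1]],
  [70,[-0.1875,-0.315,0.09],[0,0,-1]],
  [70,[-0.1875,-0.315,0.09],[0,0,-1]],
  [70,[-0.1875,-0.315,0.09],[0,0,-1]],
  [70,[-0.1875,-0.315,0.09],[0,0,-1]],
  [70,[-0.1875,-0.315,0.09],[0,0,-1]],
  [70,[-0.1875,-0.315,0.09],[0,0,-1]],
  [70,[-0.1875,-0.315,0.09],[0,0,-1]],
  [70,[-0.1875,-0.315,0.09],[0,0,-1]],
  [70,[-0.1875,-0.315,0.09],[0,0,-1]],
  [70,[-0.1875,-0.315,0.09],[0,0,-1]],
  [70,[-0.1875,-0.315,0.09],[0,0,-1]],
  [70,[-0.1875,-0.315,0.09],[0,0,-1]],
  [70,[-0.1875,-0.315,0.09],[0,0,-1]],
  [70,[-0.1875,-0.315,0.09],[0,0,-1]],
  [70,[-0.1875,-0.315,0.09],[0,0,-1]],
  [70,[-0.1875,-0.315,0.09],[0,0,-1]],
  [70,[-0.1875,-0.315,0.09],[0,0,-1]],
  [70,[-0.1875,-0.315,0.09],[0,0,-1]],
])

```text
time_s: 35.35
ee_pos: [474.6, -142.5, 157.1]
ee_rot: [180.0, 0.0, 83.8]
force: [-0.4, 0.5, 0.7]
gripper_width: 69.9
gripper_force: 0.0
```

Request:
move_arm([
  [70,[-0.1875,-0.315,0.09],[0,0,-1]],
  [70,[-0.1875,-0.315,0.09],[0,0,-1]],
  [70,[-0.1875,-0.315,0.09],[0,0,-1]],
  [70,[-0.1875,-0.315,0.09],[0,0,-1]],
  [70,[-0.1875,-0.315,0.09],[0,0,-1]],
  [70,[-0.1875,-0.315,0.09],[0,0,-1]],
  [70,[-0.1875,-0.315,0.09],[0,0,-1]],
  [70,[-0.1875,-0.315,0.09],[0,0,-1]],
  [70,[-0.1875,-0.315,0.09],[0,0,-1]],
  [70,[-0.1875,-0.315,0.09],[0,0,-1]],
  [70,[-0.1875,-0.315,0.09],[0,0,-1]],
  [70,[-0.1875,-0.315,0.09],[0,0,-1]],
  [70,[-0.1875,-0.315,0.09],[0,0,-1]],
  [70,[-0.1875,-0.315,0.09],[0,0,-1]],
  [70,[-0.1875,-0.315,0.09],[0,0,-1]],
  [70,[-0.1875,-0.315,0.09],[0,0,-1]],
  [70,[-0.1875,-0.315,0.09],[0,0,-1]],
  [70,[-0.1875,-0.315,0.09],[0,0,-1]],
  [70,[-0.1875,-0.315,0.09],[0,0,-1]],
  [70,[-0.1875,-0.315,0.09],[0,0,-1]],
])

```text
time_s: 37.02
ee_pos: [380.8, -300.0, 202.1]
ee_rot: [180.0, -0.0, 3.8]
force: [0.2, 0.6, -0.6]
gripper_width: 70.0
gripper_force: 0.0
```

Request:
move_arm([
  [70,[0,0,0],[0,0,0.2]],
  [70,[0,0,0],[0,0,0]],
  [70,[0,0,0],[0,0,0]],
  [70,[0,0,0],[0,0,0]],
])

```text
time_s: 37.35
ee_pos: [381.2, -299.2, 201.4]
ee_rot: [-180.0, 0.0, 4.8]
force: [-0.2, -0.2, 0.6]
gripper_width: 70.2
gripper_force: 0.0
```

```bash
python3 snap.py w7; python3 - <<'E'
from meas import *
im,c=load("w7"); print(-cv2.Rodrigues(c[1])[0].T@c[2])
px=tuple(float(v) for v in proj(c,[380.9,-301.3,40])[0]); print(px)
k=blob(im,c,"fan",px,40)
cv2.imwrite("pics/f7.png",cv2.resize(im[int(px[1])-60:int(px[1])+60,int(px[0])-80:int(px[0])+80],None,fx=4,fy=4,interpolation=cv2.INTER_CUBIC))
print(int(px[1])-60,int(px[0])-80)
E
```

```text
[ 462.1 -292.4  372.5]
(329.44724521914065, 181.6968600441512)
fan z 40 c [ 384.2 -301. ] size [39.  26.8] long axis yaw -85.2
121 249
```

View pics/f7.png

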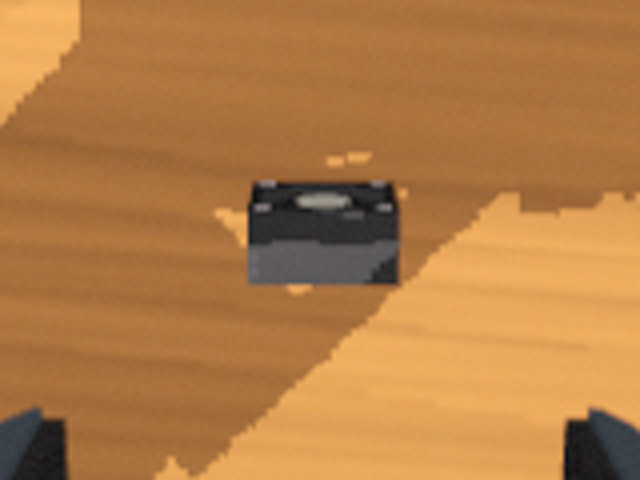

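The crop shows the fan's rear face (darker, upper) and its flat top. The far top edge is at x≈371, so the centre is ≈(380.9, −301.2) at yaw 4.8. Grasping gently.

Request:
move_arm([
  [70,[0,-0.06,-0.9],[0,0,0]],
  [70,[0,0,-0.9],[0,0,0]],
  [70,[0,0,-0.9],[0,0,0]],
  [70,[0,0,-0.9],[0,0,0]],
  [70,[0,0,-0.9],[0,0,0]],
  [70,[0,0,-0.9],[0,0,0]],
  [70,[0,0,-0.9],[0,0,0]],
  [70,[0,0,-0.9],[0,0,0]],
  [70,[0,0,-0.3],[0,0,0]],
  [70,[0,0,-0.14],[0,0,0]],
  [35,[0,0,0],[0,0,0]],
  [35,[0,0,0],[0,0,0]],
  [35,[0,0,0],[0,0,0]],
  [35,[0,0,0],[0,0,0]],
  [35,[0,0,0],[0,0,0]],
  [35,[0,0,0],[0,0,0]],
  [35,[0,0,0],[0,0,0]],
  [35,[0,0,0],[0,0,0]],
  [35,[0,0,0],[0,0,0]],
], grip_force=8)

```text
time_s: 38.98
ee_pos: [381.5, -301.5, 11.3]
ee_rot: [179.9, -0.1, 4.8]
force: [-1.4, 0.9, 5.7]
gripper_width: 39.8
gripper_force: 8.0
```

Request:
move_arm([
  [35,[0,0,0.5],[0,0,0]],
  [35,[0,0,0.8],[0,0,0]],
  [35,[0.12,0.8,0.9],[0,0,-0.08]],
  [35,[0.12,0.8,0.9],[0,0,-0.08]],
  [35,[0.12,0.8,0.9],[0,0,-0.08]],
  [35,[0.12,0.8,0.9],[0,0,-0.08]],
  [35,[0.12,0.8,0.9],[0,0,-0.08]],
  [35,[0.12,0.8,0.9],[0,0,-0.08]],
  [35,[0.12,0.8,0.9],[0,0,-0.08]],
  [35,[0.12,0.8,0.9],[0,0,-0.08]],
  [35,[0.12,0.8,0.9],[0,0,-0.08]],
  [35,[0.12,0.8,0.9],[0,0,-0.08]],
  [35,[0.12,0.8,0.9],[0,0,-0.08]],
  [35,[0.12,0.8,0.9],[0,0,-0.08]],
  [35,[0.12,0.8,0.9],[0,0,-0.08]],
  [35,[0.12,0.8,0.9],[0,0,-0.08]],
  [35,[0.12,0.8,0.9],[0,0,-0.08]],
  [35,[0,0,0],[0,0,0]],
  [35,[0,0,0],[0,0,0]],
  [35,[0,0,0],[0,0,0]],
])

```text
time_s: 40.65
ee_pos: [425.4, -1.5, 379.4]
ee_rot: [180.0, 0.1, -0.0]
force: [-0.5, 0.3, -1.0]
gripper_width: 40.1
gripper_force: 8.0
```

```bash
python3 snap.py w8; python3 - <<'E'
import cv2
im=cv2.imread("pics/w8.png"); cv2.imwrite("pics/w8c.png",cv2.resize(im[0:200,200:450],None,fx=3,fy=3,interpolation=cv2.INTER_CUBIC))
E
```

```text
(no output)
```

View pics/w8c.png

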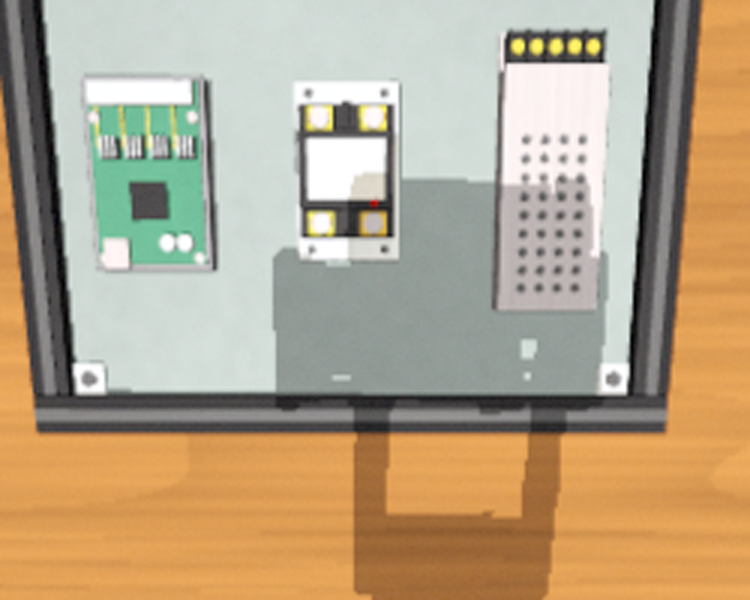

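The bay holds the board (left, plugs rearward), the sink with relay (middle) and the PSU (right, terminals rearward); all look square. I'll check with numbers.

```bash
python3 - <<'E'
from meas import *
im,c=load("w8"); f=lambda p,z: ray(c,np.array(p)/3-1/3+[200,0],z)
for n,p,z in [("psu front",[(496,308),(597,308)],35),("psu body rear",[(501,62),(608,62)],35),("sink",[(293,82),(400,82),(399,260),(299,260)],35),("board",[(83,75),(203,75),(212,268),(97,268)],23),("relay",[(299,102),(393,102),(391,236),(301,236)],50),("label",[(304,136),(387,136),(387,201),(304,201)],58),("screws",[(90,379),(614,379)],6),("front edge",[(37,432),(667,432)],20)]:
    P=f(p,z); print(n,P.tolist() if 0 else P.round(1).tolist(),P.mean(0))
E
```

```text
psu front [[503.0, -59.0], [502.9, -110.0]] [503.  -84.5]
psu body rear [[614.2, -57.6], [614.1, -108.1]] [614.2 -82.8]
sink [[605.8, 40.8], [605.7, -10.0], [525.9, -9.8], [526.0, 40.0]] [565.9  15.2]
board [[611.2, 143.4], [611.1, 85.3], [522.6, 85.6], [522.6, 144.3]] [566.9 114.7]
relay [[594.6, 37.0], [594.5, -6.5], [536.3, -5.7], [536.3, 37.5]] [565.4  15.6]
label [[579.0, 34.4], [579.0, -3.7], [551.2, -3.7], [551.2, 35.1]] [565.1  15.5]
screws [[465.9, 157.8], [465.6, -127.7]] [465.7  15.1]
front edge [[439.0, 184.8], [438.7, -155.0]] [438.9  14.9]
```

Request:
move_arm([
  [35,[0.178,0.041,-0.8],[0,0,0]],
  [35,[0.178,0.041,-0.9],[0,0,0]],
  [35,[0.178,0.041,-0.9],[0,0,0]],
  [35,[0.178,0.041,-0.9],[0,0,0]],
  [35,[0.178,0.041,-0.9],[0,0,0]],
  [35,[0.178,0.041,-0.9],[0,0,0]],
  [35,[0.178,0.041,-0.9],[0,0,0]],
  [35,[0.178,0.041,-0.9],[0,0,0]],
  [35,[0.178,0.041,-0.9],[0,0,0]],
  [35,[0.178,0.041,-0.9],[0,0,0]],
  [35,[0.178,0.041,-0.9],[0,0,0]],
  [35,[0.178,0.041,-0.9],[0,0,0]],
  [35,[0.178,0.041,-0.9],[0,0,0]],
  [35,[0.178,0.041,-0.9],[0,0,0]],
  [35,[0.178,0.041,-0.9],[0,0,0]],
  [35,[0.178,0.041,-0.6],[0,0,0]],
  [35,[0,0,0],[0,0,0]],
  [35,[0,0,0],[0,0,0]],
])

```text
time_s: 42.2
ee_pos: [495.8, 14.4, 29.3]
ee_rot: [180.0, 0.2, -0.1]
force: [1.5, 0.3, -0.4]
gripper_width: 39.9
gripper_force: 8.0
```

Cmd ≈ (497.2, 15.2, 30). I'll lower it to contact.

Request:
move_arm([
  [35,[0,0,-0.25],[0,0,0]],
  [35,[0,0,-0.15],[0,0,0]],
  [35,[0,0,-0.1],[0,0,0]],
  [35,[0,0,-0.06],[0,0,0]],
  [35,[0,0,-0.03],[0,0,0]],
  [35,[0,0,0],[0,0,0]],
  [35,[0,0,0],[0,0,0]],
])

```text
time_s: 42.78
ee_pos: [497.2, 15.2, 16.3]
ee_rot: [180.0, -0.0, -0.0]
force: [-2.1, -1.6, 5.4]
gripper_width: 40.1
gripper_force: 8.0
```

Contact. Now release and retreat high for a check.

Request:
move_arm([
  [46,[0,0,0],[0,0,0]],
  [55,[0,0,0],[0,0,0]],
  [60,[0,0,0],[0,0,0]],
  [60,[0,0,0.3],[0,0,0]],
  [60,[0,0,0.6],[0,0,0]],
  [60,[0,0,1],[0,0,0]],
  [60,[0,0,1],[0,0,0]],
  [60,[-0.1,0,1],[0,0,0]],
  [60,[-0.1,0,1],[0,0,0]],
  [60,[-0.1,0,1],[0,0,0]],
  [60,[-0.1,0,1],[0,0,0]],
  [60,[-0.1,0,1],[0,0,0]],
  [60,[-0.1,0,1],[0,0,0]],
  [60,[-0.1,0,1],[0,0,0]],
  [60,[-0.1,0,1],[0,0,0]],
  [60,[-0.1,0,1],[0,0,0]],
  [60,[0,0,0],[0,0,0]],
  [60,[0,0,0],[0,0,0]],
  [60,[0,0,0],[0,0,0]],
])

```text
time_s: 44.37
ee_pos: [474.2, 15.3, 312.6]
ee_rot: [180.0, 0.1, -0.0]
force: [-0.1, 1.0, -1.0]
gripper_width: 60.1
gripper_force: 0.0
```

```bash
python3 snap.py w9; python3 - <<'E'
from meas import *
im,c=load("w9"); print(-cv2.Rodrigues(c[1])[0].T@c[2])
s=grab_frame("scene"); cv2.imwrite("pics/s9.png",cv2.resize(s[165:275,280:460],None,fx=3,fy=3,interpolation=cv2.INTER_CUBIC))
cv2.imwrite("pics/w9c.png",cv2.resize(im[0:220,190:456],None,fx=2.7,fy=2.7,interpolation=cv2.INTER_CUBIC))
E
```

```text
[555.6  15.  483.6]
```

View pics/w9c.png

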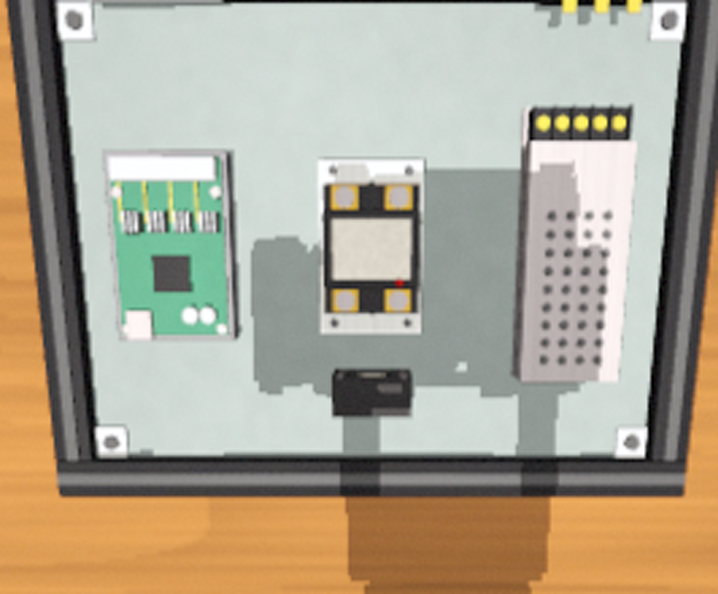

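The fan stands at (371,393) in front of the sink and everything is square. Numeric check, including the plate's four screws.

```bash
python3 - <<'E'
from meas import *
im,c=load("w9"); s=2.7; f=lambda p,z: ray(c,(np.array(p)+.5)/s-.5+[190,0],z)
for n,p,z in [("psu front",[(513,381),(619,381)],35),("psu rear",[(529,140),(637,140)],35),("sink",[(319,158),(426,158),(421,333),(319,333)],35),("board",[(104,151),(233,151),(237,338),(119,338)],23),("relay label",[(330,216),(414,216),(412,283),(330,283)],58),("fan front top",[(333,416),(411,416)],45),("screws",[(75,20),(669,20),(631,442),(111,442)],6),("front edge",[(59,495),(685,495)],20)]:
    P=f(p,z); print(n,P.round(1).tolist(),P.mean(0))
E
```

```text
psu front [[502.2, -56.3], [502.2, -109.9]] [502.2 -83.1]
psu rear [[614.0, -58.6], [614.0, -109.2]] [614.  -83.9]
sink [[606.4, 39.9], [606.3, -10.5], [525.9, -9.4], [526.0, 41.3]] [566.1  15.3]
board [[610.9, 144.2], [610.9, 82.0], [522.7, 84.1], [522.8, 144.5]] [566.8 113.7]
relay label [[579.4, 34.0], [579.4, -4.2], [550.1, -3.7], [550.2, 34.5]] [564.8  15.2]
fan front top [[486.1, 34.5], [486.1, -4.5]] [486.1  15. ]
screws [[671.0, 157.7], [670.7, -128.0], [465.5, -127.3], [465.7, 158.4]] [568.2  15.2]
front edge [[439.3, 185.0], [439.0, -154.9]] [439.2  15. ]
```

```bash
python3 -c "
from workcell import *
print(job_done())"
```

```text
the job is handed in; nothing more can be done
None
```

The job is handed in with all five modules laid out as asked; by my final camera check each part lies within about 4 mm of its spot, the fan stands about 20 mm clear of the heat sink, and the stepper motor and calipers were left alone.

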